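Fit the wrench and turn the glide-foot nut on a crate dolly

TASK

Someone left adjustable wrenches, jaws too wide, on the lock nuts of two upturned crate-dolly corners. On the corner with the slim domed glide foot (not the one with the wheel), roll the wrench's worm until its jaws just fit the nut, then swing the wrench by its handle to turn the nut an eighth of a turn clockwise (seen from above). Leave the wrench fitted on the nut.

Things in the scene. Friction and masses are not known exactly. Their poses are not given: they have to be found in the camera images.
- worm_top (a point): Top of the worm of the wrench on the glide-foot corner: dark knurled roller, 31 mm dia, 20 long, 10 mm proud of the head. x: along the wrench from nut (axis 48 mm towards -x) to handle end; y: worm's axle; z: up. The wrench is sprung, 1.5 N/mm, 8 mm down. Shut fingertips pressed 3-6 mm into the worm and drawn over it along -x roll it, closing the jaws 0.44 mm per mm (repeat if needed).
- handle_grip (a point): Centre of that wrench's handle, 145 mm from the nut's axis, 55 mm above the table; same axes (x along the handle, away from the nut). Flat steel bar 24 mm wide (y), 12 mm thick (z), straight from 85 to 195 mm from the nut's axis. The wrench swings level about the nut's upright axis, stays where it is left and resists with about 1 N here.
- jaw (a joint): How far that wrench's movable jaw has closed along the worm_top y axis, in m. It starts at 0 to 0.003 (jaws 44 to 41 mm apart) and stops by itself at 0.008 on the nut. While the jaws are more than 3 mm too wide, the wrench swings without turning the nut.
- nut (a joint): Turn of the hex nut in that wrench, in rad: 0 at first, growing clockwise seen from above; an eighth of a turn is 0.785. 36 mm across flats, its top 4 mm below worm_top. It turns easily, without an end stop, and lags the wrench by a few degrees of play. The glide foot on its axis is a 21 mm thick dark steel pin, its domed top 97 mm above the table.

How it is judged:
By the outcome, as a careful person would: the job done as asked, in the order asked, and still so for the second after the job is handed in, with the robot touching nothing.
It also fails if it takes over 45 s, if anything falls off the work surface, if the arm or the gripper's body presses on something with over 40 N, if the wrist force passes 120 N, or if a joint passes its speed limit or range.

ROBOT

A 6-joint arm with a two-finger parallel gripper is mounted at the origin on the work surface. World frame = base frame: x ahead of the robot, y to its left, z up, the work surface at z = 0. Lengths are in m, angles in degrees, forces in N, time in s.
With the tool pointing down it reaches from about 0.375 to 0.75 m from the base axis. Payload 9 kg.
Tool frame: the origin (TCP) lies where the fingers leave the gripper's body, on its centre line; the fingertips stand 73 mm ahead of it and the grasp point (between the pads) lies 54 mm ahead of it (robot.tip_reach is the distance from the TCP to the fingertips, in m); z points along the fingers, y is the direction in which the jaws open and shut (so a half turn about z gives the same grasp; the last joint's range is limited). The gripper opens to 85 mm and grips with 20 to 120 N. Pads are 22 mm wide; open, the fingers measure 114 mm over their backs; the gripper's body (76 mm by 85 mm) begins 54 mm behind the grasp point. The pads swing forward as they close: fully open they stand 13 mm farther back than shut.
Start: joints at [54.334, 5.964, 5.575, 89.605, 0, 77.527], TCP at [0.236, 0.552, 0.304] pointing down, gripper open.
Joint ranges: [-171.21, 171.21], [-48.23, 106.86], [-62.78, 66.21], [-105.2, 120.99], [-86.42, 89.51], [-180, 180]. Speed limits (degrees/s): [127.2, 127.2, 147.25, 180, 180, 180].

INTERFACE

Orientations are given as [roll, pitch, yaw] about the fixed x, y, z axes, in that order (R = Rz(yaw) Ry(pitch) Rx(roll)).
In Python, from plant import robot gives the robot as it stands. Calls block until the motion is done:
- robot.move_pose(position, orientation): joint-space move of the TCP to a pose.
- robot.line_to(position, vel=0.15, rotation=None, guard=None): straight line of the TCP; rotation=None keeps the orientation; vel is the mean speed in m/s. With guard (N) it stops when the force on the tool has changed by that much, and returns True; else False.
- robot.goto_joints(angles): joint-space move.
- robot.set_gripper(opening): finger opening in m; the grip force is fixed at half the most; returns when the fingers have stopped.
- robot.pause(seconds).
- robot.ik(position, orientation): joint angles nearest the present ones, or None.
- robot.observe(): the state.
- robot.grab_frame(name): name is "side" or "top"; returns the picture (480x640x3 uint8, blue, green, red); there is no depth.
- robot.get_calibration(name): a dict with "vertical_fov" (degrees; the focal length in pixels is half the picture's height over the tangent of half this angle, whatever the lens; pixels are square), "cx", "cy" (the principal point, pixels), "k1" (the pictures are not rectified: a ray, as slopes to the right and down, at radius r is drawn at 1 + k1 r^2 times it, then the intrinsics apply), "rvec" (rotation vector, rad) and "tvec" (3), from world to camera coordinates, as OpenCV has them. Camera axes: x right, y down, z forward; pixel columns grow to the right and rows downward; lengths in m; the calibration is good to about 2 mm. A picture is of the moment at which its call begins. get_calibration takes no time and is no camera call.
A pose or a line that the arm cannot do raises robot.IKError and nothing moves.
- robot.job_done(): hands the job in, once; it reports no verdict.
The state is a dict: "time": time; "q": joint angles; "qvel": joint speeds; "joint_torque": joint torques, N m; "tool_pos": TCP position; "tcp_rot": TCP orientation; "ft_force": force on the tool from outside, world axes, zero at the start; "torque": the same for the moment, N m; "gripper_width": finger opening in m.
Only numpy, scipy, OpenCV 4.12 (cv2) and the standard library are available. Lean on these libraries where they do the work, as an engineer would, in place of code of your own. Each camera call takes 0.05 s, during which the arm holds its last target. There are 200 camera calls.

## Working session

There is one attempt and no reset: what is moved stays moved. The work goes in short steps, each a Python script; the robot and the scene stay as the last script left them, time stands still between calls to the robot, and variables do not carry over. Pictures are saved under pics/ and viewed, about 8 in all and at most 12, crops included, and the job is handed in when it is done.

```bash
ls; mkdir -p pics
cat > h.py <<'E'
import numpy as np, cv2
from plant import robot
def cam(n):
    c=robot.get_calibration(n); f=240/np.tan(np.radians(c["vertical_fov"])/2)
    R=cv2.Rodrigues(np.array(c["rvec"],float))[0]; return c,f,R,np.array(c["tvec"],float).ravel()
def pix2(n,u,v,z):
    c,f,R,t=cam(n); d=np.array([(u-c["cx"])/f,(v-c["cy"])/f]); s=d.copy()
    for _ in range(30): s=d/(1+c["k1"]*(s@s))
    r=R.T@np.array([*s,1]); o=-R.T@t
    return o+r*(z-o[2])/r[2]
def proj(n,p):
    c,f,R,t=cam(n); q=R@np.array(p)+t; s=q[:2]/q[2]; s=s*(1+c["k1"]*(s@s)); return s*f+[c["cx"],c["cy"]]
E
python3 - <<'E'
from h import *
for n in("top","side"):
    cv2.imwrite(f"pics/{n}0.png",robot.grab_frame(n)); c,f,R,t=cam(n); print(n,f,c["k1"],-R.T@t)
o=robot.observe();print(o)
E
```

```text
pics
top 582.2448426080865 -0.04074604904889952 [0.42364825 0.03406607 0.98369336]
side 447.1088258358728 -0.02948531567042918 [0.20086509 0.35544404 0.64225924]
{'time': 0.1, 'q': array([ 5.43354088e+01,  5.99590101e+00,  5.53178314e+00,  8.96053440e+01,
       -1.77152162e-03,  7.75267661e+01]), 'qvel': array([-0.03369078, -0.08795493,  0.01531476, -0.05321634,  0.0047742 ,
       -0.04213445]), 'joint_torque': array([ 5.48642623e-03, -5.58203995e+01,  5.04721534e+01,  1.30628669e-02,
       -3.31166784e-04,  4.52063193e-05]), 'tool_pos': array([0.2361493 , 0.55133674, 0.30319542]), 'tcp_rot': array([-1.79931795e+02, -1.32729067e-02,  1.56808636e+02]), 'ft_force': array([0.19984131, 0.10550321, 0.10342416]), 'torque': array([-0.01789959, -0.04902751, -0.03030994]), 'gripper_width': 0.08500067617303278}
```

View pics/top0.png

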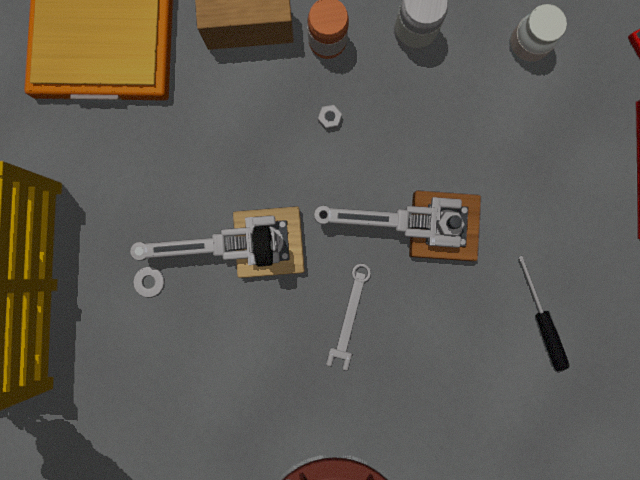

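View pics/side0.png

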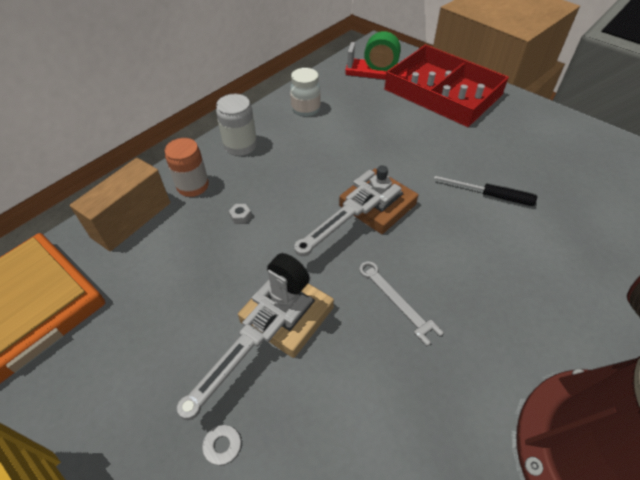

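The glide-foot corner is the brown block, at about (453,222) in the top view and (381,172) in the side view. The wheeled one is on the light block. I'll enlarge both views.

Run:
```python
import cv2,numpy as np
a=cv2.imread("pics/top0.png")[180:270,310:490]; b=cv2.imread("pics/side0.png")[155:260,285:425]
a=cv2.resize(a,None,fx=4.4,fy=4.4,interpolation=2); b=cv2.resize(b,None,fx=5,fy=5,interpolation=2)
cv2.imwrite("pics/ta.png",a);cv2.imwrite("pics/sa.png",b)
```

```text
(no output)
```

View pics/ta.png

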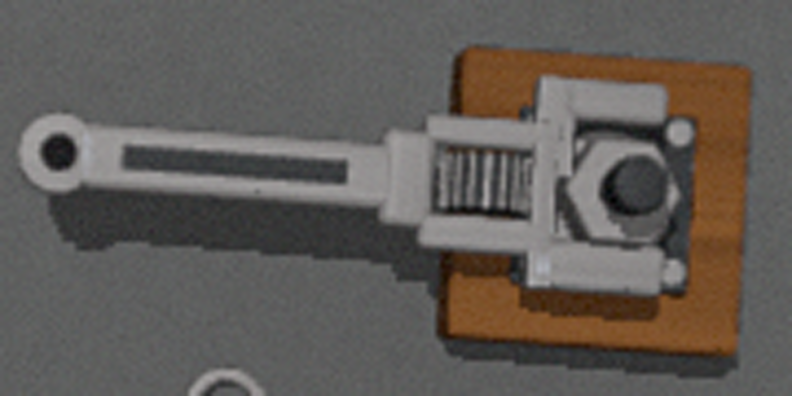

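View pics/sa.png

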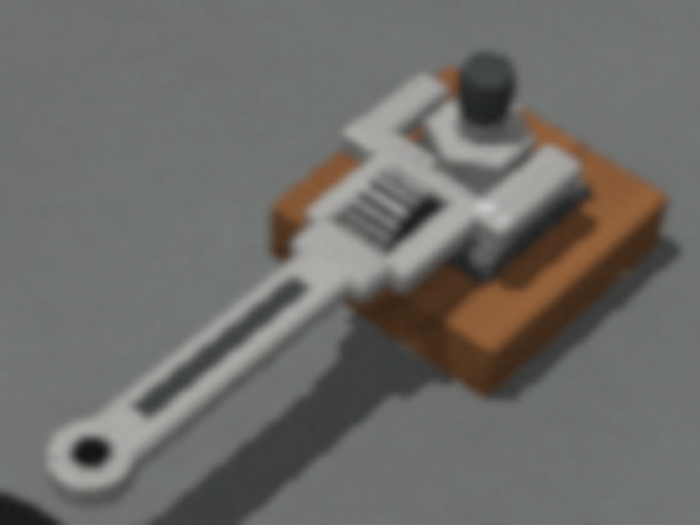

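Run:
```python
from h import *
P=pix2("top",455,221.4,.097);print("dome",P,pix2("side",382.6,168,.097))
H=pix2("top",323.2,214.5,.061);print("hole",H,pix2("side",303,245.5,.061))
d=(H-P)[:2];print(np.hypot(*d),np.degrees(np.arctan2(d[1],d[0])))
for z in(.06,.065,.07,.075,.08): print(z,pix2("top",420.2,220.9,z),pix2("side",362.6,196.6,z), np.hypot(*(pix2("top",420.2,220.9,z)-P)[:2]))
```

```text
dome [ 0.51371335 -0.1714251   0.097     ] [ 0.51251303 -0.1723491   0.097     ]
hole [0.52338859 0.03060073 0.061     ] [0.52203454 0.03181566 0.061     ]
0.20225737853025808 87.25813832091941
0.06 [ 0.51693004 -0.12429346  0.06      ] [ 0.51628553 -0.12234292  0.06      ] 0.04724127798041072
0.065 [ 0.5164251  -0.12343626  0.065     ] [ 0.51357694 -0.11824005  0.065     ] 0.048065402508834176
0.07 [ 0.51592016 -0.12257905  0.07      ] [ 0.51086835 -0.11413717  0.07      ] 0.048895879488643136
0.075 [ 0.51541523 -0.12172184  0.075     ] [ 0.50815976 -0.1100343   0.075     ] 0.04973239068371287
0.08 [ 0.51491029 -0.12086463  0.08      ] [ 0.50545117 -0.10593143  0.08      ] 0.0505746366747687
```

Axis is at about (0.513,-0.172) and the wrench points at about 87.3°. Next I touch down on the worm to get its height.

```bash
cat >> h.py <<'E'
A=np.array([.5131,-.172]); TH=87.3
def W(r,th=TH,lat=0): 
    c,s=np.cos(np.radians(th)),np.sin(np.radians(th)); return A+np.array([r*c-lat*s,r*s+lat*c])
E
python3 - <<'E'
from h import *
for r,th in((.048,TH),(.145,TH),(.145,35)): print(robot.ik([*W(r,th),.15],[180,0,th]))
robot.set_gripper(0.0); print(robot.tip_reach)
robot.move_pose([*W(.048),.18],[180,0,TH])
print(robot.observe()["ft_force"])
print(robot.line_to([*W(.048),.125],vel=.03,guard=2.0)); o=robot.observe()
print(o["tool_pos"],o["ft_force"],o["gripper_width"],o["time"])
f=robot.grab_frame("side")[120:260,270:450]; cv2.imwrite("pics/s1.png",cv2.resize(f,None,fx=4,fy=4,interpolation=2))
E
```

```text
[-27.68600723  -4.54011789 -21.06366352  73.47645437   0.
  65.01399277]
[-17.40428158  -6.23685671 -22.66108057  73.57577614   0.
  75.29571842]
[-19.72103664  14.1279807   -1.42881337  74.44320594   0.
 125.27896336]
0.0726
[0.27700124 0.56707996 0.51788965]
True
[ 0.51522922 -0.1239077   0.14099827] [ 0.50466309 -0.42206328  5.48151027] -6.247876667377336e-05 4.7
```

View pics/s1.png

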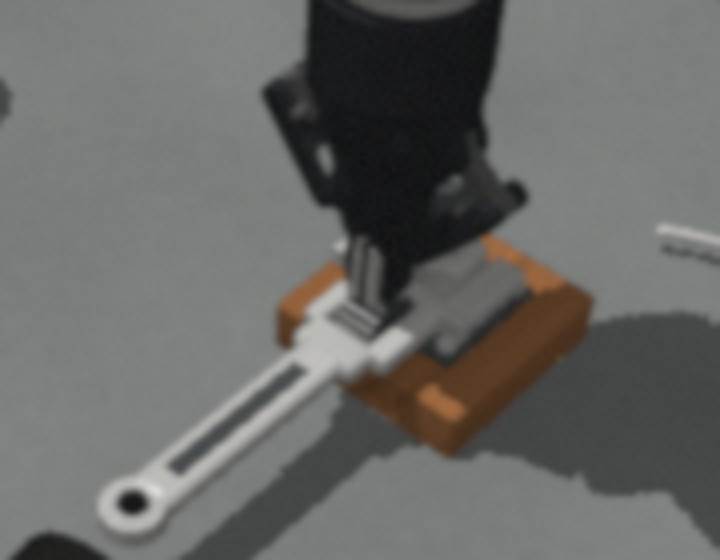

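Contact puts worm_top at about z = 0.071, and the fingertips sit on the worm with its front threads visible. Now the rolling strokes.

Run:
```python
from h import *
z=.071+robot.tip_reach
for k in range(2):
    robot.line_to([*W(robot.observe()["tool_pos"][1]*0+(.048 if k==0 else .037)),z+.012],vel=.1)
    robot.line_to([*W(.060),z+.012],vel=.1)
    robot.line_to([*W(.060),z-.0045],vel=.06)
    print(robot.observe()["ft_force"])
    for r in(.053,.048,.043,.037):
        robot.line_to([*W(r),z-.0045],vel=.05); print(r,robot.observe()["ft_force"].round(2))
robot.line_to([*W(.037),z+.03],vel=.1)
robot.move_pose([.40,-.02,.25],[180,0,TH])
print(robot.observe()["time"])
f=robot.grab_frame("top");cv2.imwrite("pics/top2.png",f)
cv2.imwrite("pics/t2.png",cv2.resize(f[180:270,310:490],None,fx=4.4,fy=4.4,interpolation=2))
```

```text
[0.63632582 2.18411149 5.93306321]
0.053 [0.75 0.32 6.55]
0.048 [-0.78 -1.31  7.01]
0.043 [-0.04  1.03  7.1 ]
0.037 [0.26 1.38 5.23]
[1.13395241 2.53748768 5.74071315]
0.053 [0.38 6.29 9.93]
0.048 [-0.41  4.98  9.98]
0.043 [0.   3.97 8.36]
0.037 [0.09 3.   8.22]
10.2167
```

View pics/t2.png

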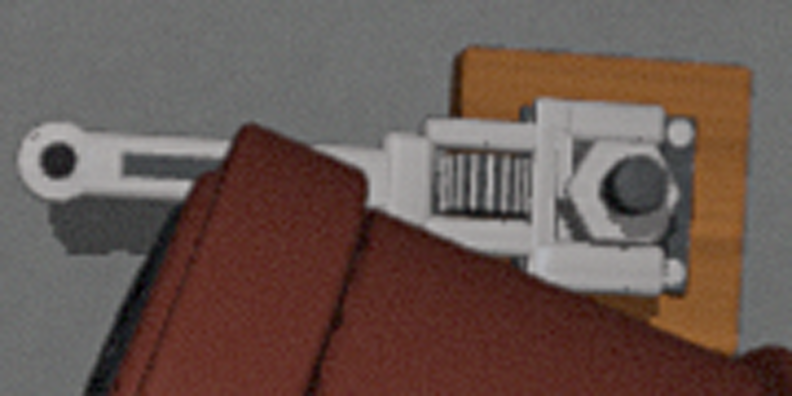

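The upper jaw edge moved from row 80 to row 103 in the crop, about 8 mm. It now lies on the nut's upper flat, and the drag went up to 4–6 N on the second stroke, so the jaw has stopped on the nut. The handle hole is at crop (58,160), so the wrench shifted by about 0.8°. Now I cage the handle and swing it.

Run:
```python
from h import *
H=pix2("top",310+58/4.4,180+160/4.4,.061)[:2]; H0=pix2("top",323.2,214.5,.061)[:2]
a=lambda h:np.degrees(np.arctan2(*(h-A)[::-1]))
th=a(H); print(a(H0),th)
robot.set_gripper(.05)
robot.move_pose([*W(.145,th),.16],[180,0,th])
print(robot.line_to([*W(.145,th),.109],vel=.1,guard=6))
robot.set_gripper(.0265); o=robot.observe(); print(o["ft_force"],o["gripper_width"],o["time"])
e=th-48
for t in np.linspace(th,e,11)[1:]:
    robot.line_to([*W(.145,t),.109],vel=.07,rotation=[180,0,t])
    print(round(t,1),robot.observe()["ft_force"].round(1))
robot.set_gripper(.05)
robot.line_to([*W(.145,e),.17],vel=.15)
robot.move_pose([.42,.15,.25],[180,0,e])
print(robot.observe()["time"])
f=robot.grab_frame("top");cv2.imwrite("pics/top3.png",f)
cv2.imwrite("pics/t3.png",cv2.resize(f[130:280,340:500],None,fx=4,fy=4,interpolation=2))
```

```text
87.09286969772644 87.93375769798598
False
[-0.39921757 -0.05192038  0.03460445] 0.026115581040208797 12.4583
83.1 [ 1.2  0.5 -0.3]
78.3 [-0.7 -0.2 -0. ]
73.5 [ 0.3 -0.1 -0.4]
68.7 [0.1 0.8 0.4]
63.9 [0.2 0.7 0.4]
59.1 [-0.8  0.2  0.4]
54.3 [-0.1 -0.4 -0.1]
49.5 [-0.5 -0.3  0.1]
44.7 [-0.4  0.3 -0.7]
39.9 [0.2 0.3 0.7]
17.825
```

View pics/t3.png

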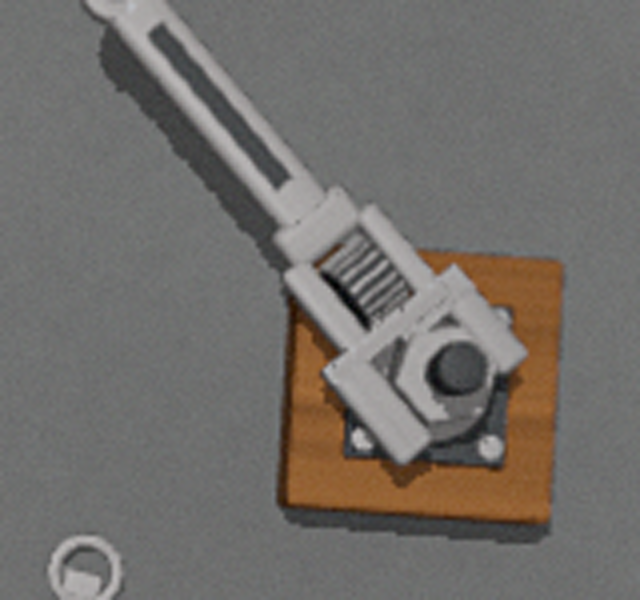

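Both jaws now sit on the nut and the wrench has turned. To measure the nut itself, I'll rectify the nut-top plane before and after.

Run:
```python
from h import *
def rect(fn,rot,S=300,w=.03,z=.067):
    im=cv2.imread(fn); g=(np.arange(S)-S/2)/S*2*w
    X,Y=np.meshgrid(g,g); c,s=np.cos(np.radians(rot)),np.sin(np.radians(rot))
    # picture up=+x, right=-y ; content rotated
    x=-Y; y=-X; wx=A[0]+c*x-s*y; wy=A[1]+s*x+c*y
    cc,f,R,t=cam("top"); P=np.stack([wx,wy,np.full_like(wx,z)],-1)@R.T+t
    u=P[...,:2]/P[...,2:]; u=u*(1+cc["k1"]*(u**2).sum(-1,keepdims=True))*f+[cc["cx"],cc["cy"]]
    return cv2.remap(im,u[...,0].astype('f4'),u[...,1].astype('f4'),cv2.INTER_CUBIC)
a=rect("pics/top0.png",0);b=rect("pics/top2.png",0);c=rect("pics/top3.png",-45)
v=np.hstack([a,b,c])[:, :900]; cv2.imwrite("pics/cmp.png",cv2.resize(v,(798,266)))
# hex edge score
def score(fn):
    g=cv2.GaussianBlur(cv2.cvtColor(rect(fn,0),6),(0,0),2).astype('f4')
    gx,gy=cv2.Sobel(g,5,1,0),cv2.Sobel(g,5,0,1); best=[]
    for ang in np.arange(-30,30,1.):
      m=(-1,)
      for dx in range(-10,11,2):
       for dy in range(-10,11,2):
        s=0
        for k in range(6):
            n=np.radians(ang+60*k); nv=np.array([np.cos(n),np.sin(n)]); tv=np.array([-nv[1],nv[0]])
            p=np.array([150+dx,150+dy])+90*nv+np.linspace(-42,42,15)[:,None]*tv
            i=p.round().astype(int); q=np.abs(gx[i[:,1],i[:,0]]*nv[0]+gy[i[:,1],i[:,0]]*nv[1]); s+=np.minimum(q,60).mean()
        m=max(m,(s,dx,dy))
      best.append((m[0].__float__(),ang,m[1:]))
    return sorted(best)[::-1][:6]
for n in("top0","top2","top3"): print(n,score(f"pics/{n}.png"))
H=[pix2("top",340+u/4,130+w/4,.061)[:2] for u,w in((300,187),)]
```

```text
top0 [(261.0496431551434, np.float64(-28.0), (4, -6)), (259.8110211237352, np.float64(-27.0), (2, -6)), (259.49455488164244, np.float64(-29.0), (4, -6)), (257.6542861729479, np.float64(-30.0), (4, -6)), (256.5343390591896, np.float64(-26.0), (4, -6)), (256.12265441163004, np.float64(-25.0), (2, -6))]
top2 [(241.11941874331416, np.float64(-30.0), (4, -4)), (240.61468761018114, np.float64(-28.0), (4, -4)), (240.43180914314817, np.float64(-29.0), (4, -4)), (237.6760084991312, np.float64(29.0), (4, -4)), (236.3129532440887, np.float64(-27.0), (4, -4)), (235.219276513673, np.float64(28.0), (4, -4))]
top3 [(222.12813138136462, np.float64(21.0), (2, -4)), (221.75500470347606, np.float64(20.0), (2, -4)), (221.6524812451934, np.float64(22.0), (2, -4)), (221.48001319595426, np.float64(18.0), (4, -6)), (221.2738324590846, np.float64(19.0), (4, -6)), (221.02246485403106, np.float64(23.0), (2, -4))]
```

View pics/cmp.png

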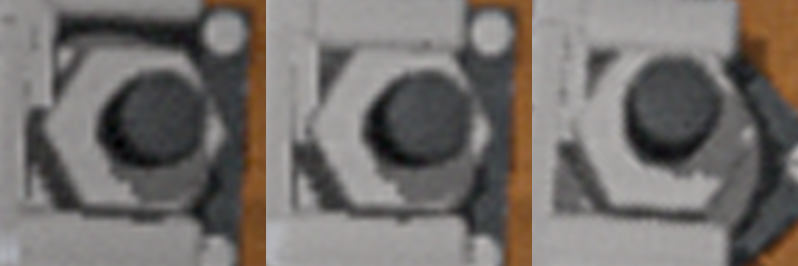

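Run:
```python
from h import *
# edge-fit: for each hex flat find sub-pixel angle in metric plane, both images, brute LSQ using full-image synth score
cc,f,R,t=cam("top")
def fit(fn):
    im=cv2.GaussianBlur(cv2.cvtColor(cv2.imread(fn),6).astype('f4'),(0,0),.6); out=[]
    for ang in np.arange(0,60,.5):
      m=0
      for dx in np.arange(-2,2.1,.5):
       for dy in np.arange(-2,2.1,.5):
        v=[]
        for k in range(6):
            n=np.radians(ang+60*k); nv=np.array([np.cos(n),np.sin(n)]);tv=np.array([-nv[1],nv[0]])
            for off,sg in((.0168,1),(.0192,-1)):
                p=A+np.array([dx,dy])/1e3+off*nv+np.linspace(-.009,.009,13)[:,None]*tv
                P=np.c_[p,np.full(13,.067)]@R.T+t;u=P[:,:2]/P[:,2:];u=u*(1+cc["k1"]*(u**2).sum(1,keepdims=True))*f+[cc["cx"],cc["cy"]]
                u=u.astype('f4'); v.append(sg*cv2.remap(im,u[:,:1],u[:,1:],1).mean())
        e=np.array(v).reshape(6,2).sum(1); m=max(m,np.clip(e,0,40).sum())
      out.append(m)
    o=np.array(out); w=np.clip(o-.85*o.max(),0,None); z=(w*np.exp(6j*np.radians(np.arange(0,60,.5)))).sum()
    return np.degrees(np.angle(z))/6%60, np.arange(0,60,.5)[o.argmax()]
for n in("top0","top2","top3"): print(n,fit(f"pics/{n}.png"))
```

```text
top0 (np.float64(58.082549852643055), np.float64(57.5))
top2 (np.float64(58.599309376462), np.float64(59.5))
top3 (np.float64(9.082830767862392), np.float64(7.5))
```

Run:
```python
from h import *
print(robot.observe()["ft_force"]); robot.job_done()
```

```text
[-1.52283307  0.54484651 -0.6436866 ]
the job is handed in; nothing more can be done
```

I closed the wrench's jaws on the nut of the glide-foot corner, then swung the handle about 48° clockwise. The job is handed in at about 18 s on the robot's clock. The wrench is still on the nut and the gripper is clear of it.

- **Jaws:** Two strokes over the worm moved the jaw about 8 mm in the picture. It then lay on the nut's flat, and the drag rose to 4–6 N on the second stroke, so it had stopped on the nut.
- **Nut turn:** Two image fits put the nut's turn at about 48.5° and 49°, each good to about ±2°, against the 45° asked. I swung past 45° to allow for play, expecting the nut to end at 45–47°. The fits read higher, so it may be up to about 4° too far. I left it, because turning back through the play could have made it worse.
- **Wrench angle:** The commanded swing ended at 39.9°, but the handle slot in the picture reads about 38°. The likely cause is a few mm of error in where I placed the nut's axis.

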